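# Find the key that fits the sample cell's nut

### The arm

A 6-joint arm with a two-finger parallel gripper is mounted at the origin on the work surface. World frame = base frame: x ahead of the robot, y to its left, z up, the work surface at z = 0. Lengths are in mm, angles in rad, forces in N, time in s.
With the tool pointing down it reaches from about 300 to 775 mm from the base axis. Payload 14.6 kg.
Tool frame: the origin (TCP) lies between the finger pads; the fingertips stand 11 mm ahead of it and the grasp point (between the pads) lies 8 mm behind it; z points along the fingers, y is the direction in which the jaws open and shut (so a half turn about z gives the same grasp; the last joint's range is limited). The gripper opens to 94 mm and grips with 3 to 60 N. Pads are 16 mm wide; open, the fingers measure 119 mm over their backs; the gripper's body (75 mm by 177 mm) begins 78 mm behind the grasp point.
Start: joints at [-1.289, 0.3, 1.521, -0, 1.321, -0.067], TCP at [187.966, -516.873, 216.446] pointing down, gripper open.
Joint ranges: [-3.03, 3.03], [-0.79, 2.21], [0.23, 2.52], [-1.04, 4.18], [0, 3.07], [-2.55, 2.55]. Speed limits (rad/s): [2.22, 2.22, 2.57, 3.14, 3.14, 3.14].

### API

Orientations are given as [roll, pitch, yaw] about the fixed x, y, z axes, in that order (R = Rz(yaw) Ry(pitch) Rx(roll)).
In Python, from cell import * gives the robot as it stands.
- The arm moves only by the tool arm_command, never from a script. Its argument "deltas" is a list of rows, each an object with "xyz": the shift along the world's x, y, z in m, a list of three; "turn": the turn, a rotation vector about the world's x, y, z in rad, a list of three. A call has 1 to 12 rows; each row shifts and turns the commanded pose from where the row before left it; what a row does not reach is not made up. A row lasts 1/8 s, in which the tool goes at most 62.5 mm and 10.7 degrees, less where a joint would pass 70% of its speed; a pose out of reach is approached as far as the arm can. A call with a gripper value outside its range is refused whole. "gripper" is the closure, from 0 (fully open) to 1 (shut), set as the call begins (left out, the last holds). The fingers move at their own pace and stop on an object; "force" is the grip in N (left out, the last holds). Time passes only in rows, so rows that do not move let the fingers close. It gives the time, the measured TCP pose, the force and the opening at its end, in the units of the state.
- read_state(): the state, without advancing time (a new reading comes with each control period).
- camera(name): name is "scene" or "top" or "wrist"; returns a dict with "color" (480x640x3 uint8, red, green, blue), "fx", "fy", "cx", "cy" (pixels), "rvec" (rotation vector, rad) and "tvec" (3), from world to camera coordinates, as OpenCV has them; the wrist camera has in their place "mount" (4x4, takes a point from camera to tool coordinates, whose origin is the TCP and whose axes are the flange's). Camera axes: x right, y down, z forward; pixel columns grow to the right and rows downward; lengths in mm; the calibration is good to about 2 mm. A picture is of the moment at which its call begins: read the wrist's pose just before it. There is no depth.
- sign_off(): hands the job in, once; it reports no verdict.
The state is a dict: "clock": time; "joints": joint angles; "qd": joint speeds; "effort": joint torques, N m; "eef_pos": TCP position; "eef_rot": TCP orientation; "wrist_force": force on the tool from outside, world axes, zero at the start; "moment": the same for the moment, N m; "finger_gap": finger opening in mm.
Only numpy, scipy, OpenCV 4.12 (cv2) and the standard library are available. Lean on these libraries where they do the work, as an engineer would, in place of code of your own. Each camera call takes 0.05 s, during which the arm holds its last target.

### The job

Find which of the three box-spanner keys in the tray fits the brass hex nut of the sample cell standing on the blue pad, by trying them on it. Stand every key that does not fit back upright in the tray, leave everything else where it is, and finish while still gripping the fitting key by its wing, upright and pushed fully home on the nut: do not let go of it at the end.

Things in the scene. Friction and masses are not known exactly. Their poses are not given: they have to be found in the camera images.
- key_1_grip (a point): loose box-spanner key, one of three alike outside: hex steel barrel 40 mm tall, 37 mm across flats, mouth down; on it an orange wing grip 12 mm thick (key's x), 36 wide (y), 38 tall; 0.2 kg. Point on its axis 60 mm above the mouth, in mid-wing; z up. Bore size and depth differ, unknown from outside; bore flats parallel to the barrel's: normals along x and every 60 degrees
- key_2_grip (a point): loose box-spanner key, one of three alike outside: hex steel barrel 40 mm tall, 37 mm across flats, mouth down; on it an orange wing grip 12 mm thick (key's x), 36 wide (y), 38 tall; 0.2 kg. Point on its axis 60 mm above the mouth, in mid-wing; z up. Bore size and depth differ, unknown from outside; bore flats parallel to the barrel's: normals along x and every 60 degrees
- key_3_grip (a point): loose box-spanner key, one of three alike outside: hex steel barrel 40 mm tall, 37 mm across flats, mouth down; on it an orange wing grip 12 mm thick (key's x), 36 wide (y), 38 tall; 0.2 kg. Point on its axis 60 mm above the mouth, in mid-wing; z up. Bore size and depth differ, unknown from outside; bore flats parallel to the barrel's: normals along x and every 60 degrees
- cell_1_nut (a point): centre of the top of the brass hex nut on fixed aluminium sample cell 1 (84 mm wide). Nut 24 mm across flats, 13 mm tall, top 3 mm bevelled, flat normals along this frame's x and every 60 degrees; it sits on the cell's flange (56 mm wide), 52 mm above the bench. A dark stud 12 mm thick stands 1 mm out of the nut's top. z up. Just one of the keys fits it
- cell_2_nut (a point): centre of the top of the brass hex nut on fixed aluminium sample cell 2 (84 mm wide). Nut 20 mm across flats, 13 mm tall, top 3 mm bevelled, flat normals along this frame's x and every 60 degrees; it sits on the cell's flange (56 mm wide), 52 mm above the bench. A dark stud 12 mm thick stands 14 mm out of the nut's top. z up. Just one of the keys fits it
- pad_blue: fixed blue pad, 116 mm wide, 6 mm thick, origin under its centre; the cell centred on it is the one to work on (the other is on a white pad). A fitting key within about 6 degrees and 1 mm of its nut drops on until its mouth meets the flange (0.8 mm play), its grip point 47 mm above the nut's top; others stop 10 to 13 mm higher, on nut or stud
- tray: fixed grey tray, 110 mm along its x, 280 mm along its y, walls 4 mm thick, rim 12 mm high; the three keys stand in a row along y about 85 mm apart on its floor, about 4 mm above the bench. Origin at the centre of its underside
- beaker: bystander, leave alone: glass beaker, 68 mm wide, 85 mm tall, origin at the centre of its base
- reagent_bottle: bystander, leave alone: amber bottle with black cap, 60 mm wide, 130 mm tall, origin at the centre of its base
- sample_jar: bystander, leave alone: grey jar with white lid, 60 mm wide, 70 mm tall, origin at the centre of its base
- dish: bystander, leave alone: flat round glass dish, 62 mm wide, 14 mm tall, origin at the centre of its base
- slide_box: bystander, leave alone: blue box of slides, 60 x 95 x 32 mm tall, origin at the centre of its base
- lens_canister: bystander, leave alone: small black canister with metal lid, 33 mm wide, 48 mm tall, origin at the centre of its base
- screwdriver: bystander, leave alone: screwdriver with green handle lying flat, 180 mm long along its x axis

How it is judged (in metres and radians):
At the end, for the whole second after the job is handed in: The fitting key is home on the nut of the cell on the blue pad: grip point 43 to 50 mm above the nut's top, within 6 mm of its axis, upright within 0.1 rad, gripped with over 3 N. The other two keys stand upright (0.1 rad), at rest and untouched, on the tray's floor (((((horizontal distance between cell_1_nut and pad_blue below 0.03 m and z of key_1_grip in the frame of cell_1_nut between 0.043 and 0.05 m and horizontal distance between key_1_grip and cell_1_nut below 0.006 m) or (horizontal distance between cell_2_nut and pad_blue below 0.03 m and z of key_1_grip in the frame of cell_2_nut between 0.043 and 0.05 m and horizontal distance between key_1_grip and cell_2_nut below 0.006 m)) and angle between each of key_1_grip, key_2_grip, key_3_grip's own z axis and vertical below 0.1 rad and contact force between the fingers and key_1 above 3 N and x of key_2_grip in the frame of tray between -0.055 and 0.055 m and y of key_2_grip in the frame of tray between -0.14 and 0.14 m and z of key_2_grip in the frame of tray between 0.058 and 0.07 m and linear speed of each of key_2, key_3 below 0.03 m/s and contact force between the fingers and key_2 below 0.1 N and x of key_3_grip in the frame of tray between -0.055 and 0.055 m and y of key_3_grip in the frame of tray between -0.14 and 0.14 m and z of key_3_grip in the frame of tray between 0.058 and 0.07 m and contact force between the fingers and key_3 below 0.1 N) or (((horizontal distance between cell_1_nut and pad_blue below 0.03 m and z of key_2_grip in the frame of cell_1_nut between 0.043 and 0.05 m and horizontal distance between key_2_grip and cell_1_nut below 0.006 m) or (horizontal distance between cell_2_nut and pad_blue below 0.03 m and z of key_2_grip in the frame of cell_2_nut between 0.043 and 0.05 m and horizontal distance between key_2_grip and cell_2_nut below 0.006 m)) and angle between each of key_2_grip, key_1_grip, key_3_grip's own z axis and vertical below 0.1 rad and contact force between the fingers and key_2 above 3 N and x of key_1_grip in the frame of tray between -0.055 and 0.055 m and y of key_1_grip in the frame of tray between -0.14 and 0.14 m and z of key_1_grip in the frame of tray between 0.058 and 0.07 m and linear speed of each of key_1, key_3 below 0.03 m/s and contact force between the fingers and key_1 below 0.1 N and x of key_3_grip in the frame of tray between -0.055 and 0.055 m and y of key_3_grip in the frame of tray between -0.14 and 0.14 m and z of key_3_grip in the frame of tray between 0.058 and 0.07 m and contact force between the fingers and key_3 below 0.1 N) or (((horizontal distance between cell_1_nut and pad_blue below 0.03 m and z of key_3_grip in the frame of cell_1_nut between 0.043 and 0.05 m and horizontal distance between key_3_grip and cell_1_nut below 0.006 m) or (horizontal distance between cell_2_nut and pad_blue below 0.03 m and z of key_3_grip in the frame of cell_2_nut between 0.043 and 0.05 m and horizontal distance between key_3_grip and cell_2_nut below 0.006 m)) and angle between each of key_3_grip, key_1_grip, key_2_grip's own z axis and vertical below 0.1 rad and contact force between the fingers and key_3 above 3 N and x of key_1_grip in the frame of tray between -0.055 and 0.055 m and y of key_1_grip in the frame of tray between -0.14 and 0.14 m and z of key_1_grip in the frame of tray between 0.058 and 0.07 m and linear speed of each of key_1, key_2 below 0.03 m/s and contact force between the fingers and key_1 below 0.1 N and x of key_2_grip in the frame of tray between -0.055 and 0.055 m and y of key_2_grip in the frame of tray between -0.14 and 0.14 m and z of key_2_grip in the frame of tray between 0.058 and 0.07 m and contact force between the fingers and key_2 below 0.1 N))); the arm keeps its last pose, push and grip.
It fails at once if a bystander is moved by more than 30 mm (distance of any of beaker, reagent_bottle, sample_jar, dish, slide_box, lens_canister, screwdriver from where it was at the start of the episode above 0.03 m).
It also fails if it takes over 72 s, if anything falls off the work surface, if the arm or the gripper's body presses on something with over 40 N, if the wrist force passes 120 N, or if a joint passes its speed limit or range.

## Working session

There is one attempt and no reset: what is moved stays moved. The work goes in short steps, Python scripts to look and compute and a tool call to move; the robot and the scene stay as the last step left them, time stands still between calls to the robot, and variables do not carry over. Pictures are saved under pics/ and viewed, and the job is handed in when it is done.

Besides the shell and the picture viewer there is one more tool, called after "Call:" as name(argument=value, ...), one argument or row to a line, values as JSON. arm_command: Moves the arm, as the interface text tells. Its arguments: {"type":"object","properties":{"deltas":{"type":"array","items":{"type":"object","properties":{"xyz":{"type":"array","items":{"type":"number"}},"turn":{"type":"array","items":{"type":"number"}}}}},"gripper":{"type":"number"},"force":{"type":"number"}},"required":["deltas"]}

```bash
mkdir -p pics; ls
python3 - <<'E'
from cell import *
import cv2
s=read_state();print(s)
for n in("scene","top","wrist"):
    c=camera(n);cv2.imwrite(f"pics/{n}0.png",c["color"][:,:,::-1]);print({k:v for k,v in c.items() if k!="color"})
E
```

```text
pics
{'clock': 0.0, 'joints': array([-1.28861735e+00,  3.00508585e-01,  1.52158854e+00,  1.03941505e-05,
        1.32069206e+00, -6.65946750e-02]), 'qd': array([ 0.00102219,  0.00068059,  0.00245009,  0.00125181,  0.00142447,
       -0.00048319]), 'effort': array([ 8.76952035e-04, -5.31806231e+01, -3.52738667e+01,  7.08495034e-02,
        2.44282099e-02, -1.36215681e-04]), 'eef_pos': array([ 187.89233257, -516.64293095,  215.86260563]), 'eef_rot': array([-3.14039944e+00, -8.96691191e-05,  3.48771015e-01]), 'wrist_force': array([ 0.46027498, -0.61288166,  0.27762637]), 'moment': array([-0.0207735 , -0.00716178,  0.01674834]), 'finger_gap': 94.18003672491706}
{'fx': 579.9115693162573, 'fy': 579.9115693162573, 'cx': 330.35453940824857, 'cy': 241.98510066341427, 'rvec': array([ 1.72623269,  1.86538389, -0.74029952]), 'tvec': array([  55.79659507, -336.1604255 , 1598.70068891])}
{'fx': 455.38436035953964, 'fy': 455.38436035953964, 'cx': 316.6928351807284, 'cy': 244.3032244685511, 'rvec': array([ 2.12515741, -2.14266304,  0.16842722]), 'tvec': array([ -15.38171747,  536.05980983, 1054.77321583])}
{'fx': 348.0082501948354, 'fy': 348.0082501948354, 'cx': 324.47511095517325, 'cy': 239.55515204065665, 'mount': array([[ 1.01935892e-03, -9.72592320e-01, -2.32514815e-01,
         6.65871554e+01],
       [ 9.99998739e-01,  7.08186968e-04,  1.42176072e-03,
         2.14318106e+00],
       [-1.21812959e-03, -2.32515971e-01,  9.72591815e-01,
        -1.67454776e+02],
       [ 0.00000000e+00,  0.00000000e+00,  0.00000000e+00,
         1.00000000e+00]])}
```

View pics/scene0.png

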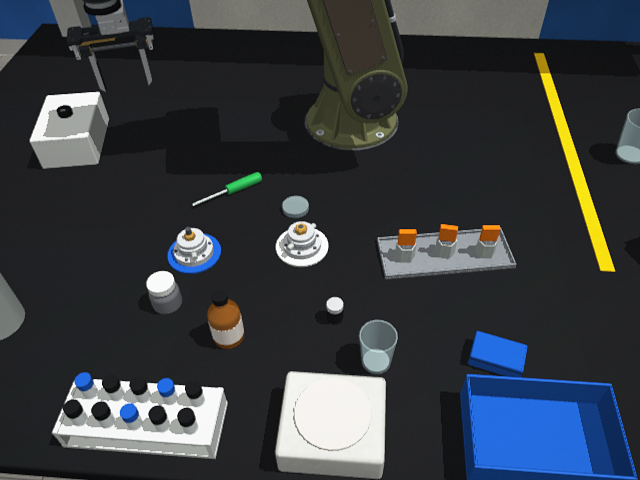

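View pics/top0.png

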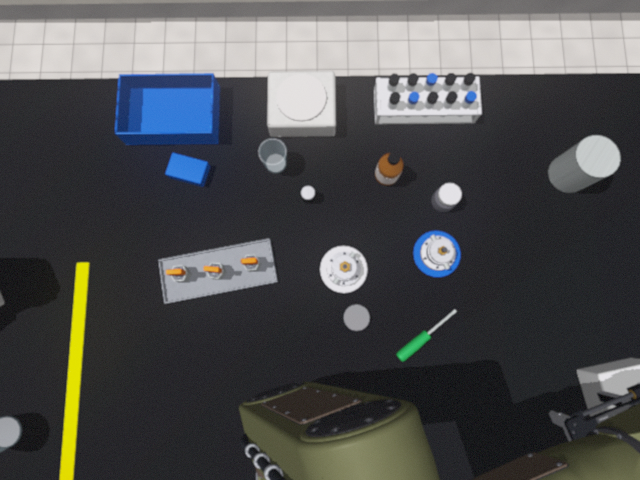

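View pics/wrist0.png

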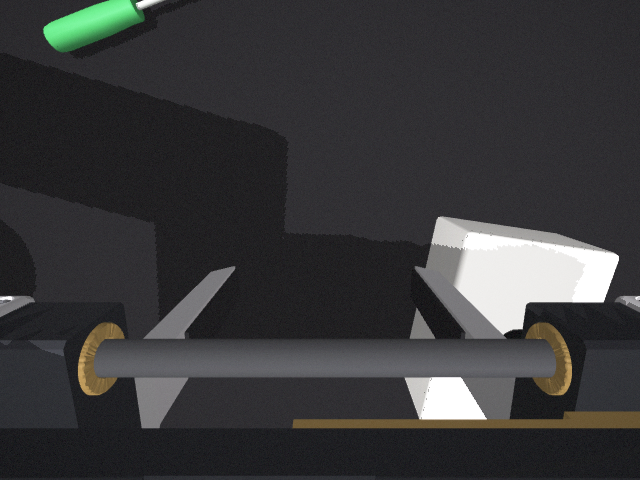

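```bash
cat > h.py <<'E'
import numpy as np, cv2
from scipy.spatial.transform import Rotation as R
def campose(c,st=None):
    if "mount" in c:
        T=np.eye(4);T[:3,:3]=R.from_euler('xyz',st['eef_rot']).as_matrix();T[:3,3]=st['eef_pos']
        M=T@np.array(c["mount"]);return M[:3,:3],M[:3,3]
    Rm=R.from_rotvec(c["rvec"]).as_matrix();return Rm.T,-Rm.T@c["tvec"]
def onplane(c,uv,z,st=None):
    A,p=campose(c,st);uv=np.atleast_2d(uv).astype(float)
    d=np.c_[(uv[:,0]-c["cx"])/c["fx"],(uv[:,1]-c["cy"])/c["fy"],np.ones(len(uv))]@A.T
    return p+d*((z-p[2])/d[:,2])[:,None]
def proj(c,P,st=None):
    A,p=campose(c,st);q=(np.atleast_2d(P)-p)@A
    return np.c_[q[:,0]/q[:,2]*c["fx"]+c["cx"],q[:,1]/q[:,2]*c["fy"]+c["cy"]]
def blobs(m,amin=20):
    cs,_=cv2.findContours(m.astype(np.uint8),cv2.RETR_EXTERNAL,cv2.CHAIN_APPROX_NONE)
    return [k for k in cs if cv2.contourArea(k)>amin]
E
python3 - <<'E'
from cell import *
from h import *
for n in("scene","top"):
    c=camera(n);im=c["color"];h=cv2.cvtColor(im,cv2.COLOR_RGB2HSV)
    o=(h[...,0]>5)&(h[...,0]<20)&(h[...,1]>180)&(h[...,2]>130)
    print(n)
    for k in blobs(o):
        r=cv2.minAreaRect(k);b=cv2.boxPoints(r)
        w=onplane(c,b,82 if n=="top" else 65)
        print("orange",np.round(r[0]),r[1],onplane(c,r[0],82 if n=="top" else 65)[0].round(1)); 
    bl=(h[...,0]>100)&(h[...,0]<125)&(h[...,1]>150)&(h[...,2]>80)
    for k in blobs(bl,100):
        (e,ax,an)=cv2.fitEllipse(k);print("blue",np.round(e),np.round(ax),onplane(c,e,6)[0].round(1))
    wp=(im.min(2)>200)
    for k in blobs(wp,100):
        (e,ax,an)=cv2.fitEllipse(k);print("white",np.round(e),np.round(ax),onplane(c,e,6)[0].round(1))
    if n=="top":
        cv2.imwrite("pics/topk.png",cv2.resize(im[225:315,150:290,::-1],None,fx=5,fy=5,interpolation=2))
        cv2.imwrite("pics/topc.png",cv2.resize(im[215:305,310:470,::-1],None,fx=5,fy=5,interpolation=2))
    else: cv2.imwrite("pics/scc.png",cv2.resize(im[215:275,160:340,::-1],None,fx=4,fy=4,interpolation=2))
E
```

```text
scene
orange [225. 315.] (18.382904052734375, 28.756114959716797) [ 718.9 -193.6   65. ]
orange [407. 236.] (15.0, 18.0) [493.9 144.7  65. ]
orange [490. 232.] (15.0, 18.0) [469.8 317.8  65. ]
orange [448. 232.] (17.116792678833008, 15.504340171813965) [474.9 230.6  65. ]
blue [129. 413.] [17. 18.] [ 895.5 -335.3    6. ]
blue [165. 387.] [16. 19.] [ 841.4 -285.1    6. ]
blue [ 83. 381.] [17. 18.] [ 841.3 -437.     6. ]
blue [538. 423.] [136. 193.] [861.  368.5   6. ]
blue [194. 252.] [39. 50.] [ 518.3 -312.7    6. ]
blue [575.  22.] [37. 75.] [-605.4  726.1    6. ]
blue [163.  12.] [27. 79.] [-588.7 -693.3    6. ]
blue [23. 17.] [40. 60.] [ -516.8 -1169.6     6. ]
white [173. 411.] [19. 22.] [ 885.9 -260.     6. ]
white [145. 409.] [18. 22.] [ 886.  -309.4    6. ]
white [115. 407.] [19. 22.] [ 886.3 -362.1    6. ]
white [ 89. 404.] [18. 24.] [ 885.1 -410.7    6. ]
white [131. 404.] [ 73. 189.] [ 878.8 -337.1    6. ]
white [333. 418.] [ 97. 121.] [877.7  19.8   6. ]
white [334. 304.] [12. 16.] [634.1   3.8   6. ]
white [160. 281.] [20. 27.] [ 603.5 -363.3    6. ]
white [194. 242.] [22
[... 2265 characters left out ...]
29.] [16. 34.] [1127.8 -475.8    6. ]
white [392.  30.] [19. 33.] [1126.4 -228.6    6. ]
white [331.  31.] [20. 33.] [1127.5  -63.9    6. ]
white [301.  31.] [21. 33.] [1127.2   17.2    6. ]
white [271.  31.] [21. 33.] [1128.   100.2    6. ]
white [210.  31.] [21. 33.] [1129.3  264.9    6. ]
white [180.  32.] [22. 33.] [1129.7  346.3    6. ]
white [150.  32.] [21. 33.] [1129.7  427.8    6. ]
white [631.  28.] [17. 19.] [1124.7 -872.     6. ]
white [576.  29.] [18. 33.] [1125.1 -722.5    6. ]
white [545.  29.] [18. 34.] [1125.2 -641.     6. ]
white [515.  29.] [18. 34.] [1126.1 -558.4    6. ]
white [454.  30.] [19. 33.] [1126.8 -393.8    6. ]
white [423.  30.] [19. 33.] [1125.9 -312.3    6. ]
```

View pics/topk.png

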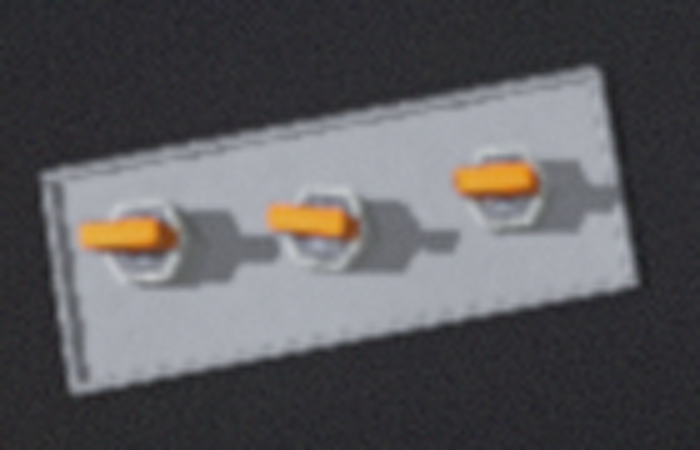

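View pics/topc.png

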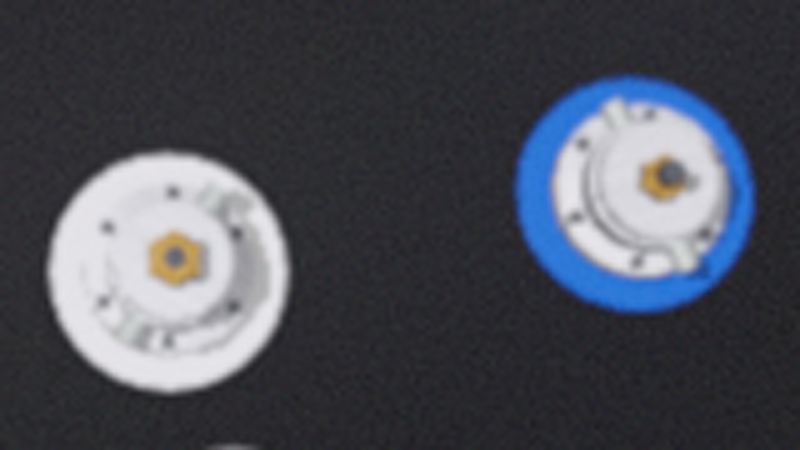

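View pics/scc.png

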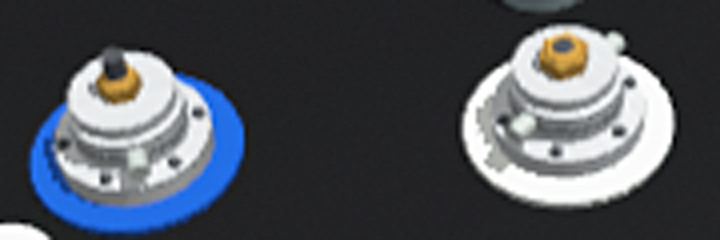

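Call:
arm_command(
  deltas=[
    {"xyz":[0.033,0.014,-0.006],"turn":[0,0,0.122]},
    {"xyz":[0.033,0.014,-0.006],"turn":[0,0,0.122]},
    {"xyz":[0.033,0.014,-0.006],"turn":[0,0,0.122]},
    {"xyz":[0.033,0.014,-0.006],"turn":[0,0,0.122]},
    {"xyz":[0.033,0.014,-0.006],"turn":[0,0,0.122]},
    {"xyz":[0.033,0.014,-0.006],"turn":[0,0,0.122]},
    {"xyz":[0.033,0.014,-0.006],"turn":[0,0,0.122]},
    {"xyz":[0.033,0.014,-0.006],"turn":[0,0,0.122]},
    {"xyz":[0.033,0.014,-0.006],"turn":[0,0,0.122]},
    {"xyz":[0.033,0.014,-0.006],"turn":[0,0,0.122]},
    {"xyz":[0,0,0]},
    {"xyz":[0,0,0]},
  ],
)

```text
validation failed for argument at $.de...
```

```bash
cat > look.py <<'E'
import sys
from cell import *
from h import *
n=sys.argv[1]
s=read_state();c=camera("wrist")
print(s['clock'],s['eef_pos'].round(1),s['eef_rot'].round(3),s['qd'].round(3))
np.save(f"pics/{n}.npy",dict(c=c,s=s),allow_pickle=True)
cv2.imwrite(f"pics/{n}.png",c["color"][:,:,::-1])
E
python3 look.py w1
```

```text
0.25 [ 187.9 -516.8  216.2] [-3.141 -0.     0.349] [-0.    -0.002 -0.    -0.    -0.     0.001]
```

View pics/w1.png

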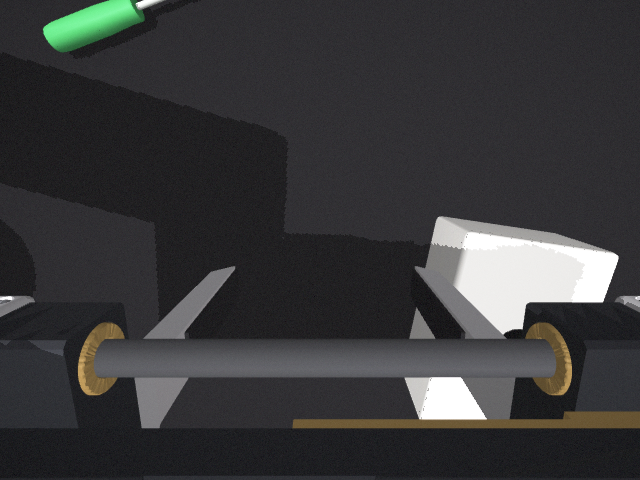

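Call:
arm_command(
  deltas=[
    {"xyz":[0.033,0.014,-0.006],"turn":[0,0,0.122]},
    {"xyz":[0.033,0.014,-0.006],"turn":[0,0,0.122]},
    {"xyz":[0.033,0.014,-0.006],"turn":[0,0,0.122]},
    {"xyz":[0.033,0.014,-0.006],"turn":[0,0,0.122]},
    {"xyz":[0.033,0.014,-0.006],"turn":[0,0,0.122]},
    {"xyz":[0.033,0.014,-0.006],"turn":[0,0,0.122]},
    {"xyz":[0.033,0.014,-0.006],"turn":[0,0,0.122]},
    {"xyz":[0.033,0.014,-0.006],"turn":[0,0,0.122]},
    {"xyz":[0.033,0.014,-0.006],"turn":[0,0,0.122]},
    {"xyz":[0.033,0.014,-0.006],"turn":[0,0,0.122]},
    {"xyz":[0,0,0],"turn":[0,0,0]},
    {"xyz":[0,0,0],"turn":[0,0,0]},
  ],
)

```text
clock: 1.8
eef_pos: [517.5, -377.1, 156.4]
eef_rot: [-3.141, -0.0, 1.567]
wrist_force: [-0.5, 0.1, 0.4]
finger_gap: 93.9
```

```bash
python3 look.py w2
```

```text
1.8 [ 517.5 -377.1  156.4] [-3.141 -0.     1.567] [-0.014 -0.009  0.003  0.001  0.    -0.004]
```

View pics/w2.png

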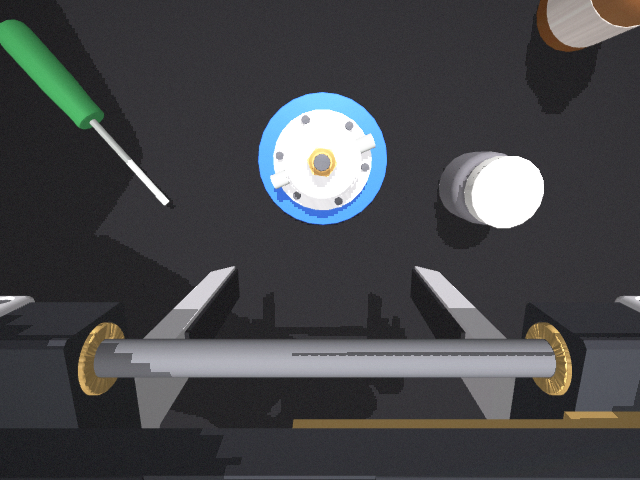

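Call:
arm_command(
  deltas=[
    {"xyz":[0.0,0.002,-0.03],"turn":[0,0,0]},
    {"xyz":[0,0,-0.03],"turn":[0,0,0]},
    {"xyz":[0,0,0],"turn":[0,0,0]},
    {"xyz":[0,0,0],"turn":[0,0,0]},
  ],
)

```text
clock: 2.35
eef_pos: [518.0, -375.6, 98.1]
eef_rot: [3.14, 0.001, 1.568]
wrist_force: [0.1, -0.8, 0.3]
finger_gap: 94.1
```

```bash
python3 look.py w3
python3 - <<'E'
from h import *
d=np.load("pics/w3.npy",allow_pickle=True).item();c,s=d['c'],d['s'];im=c['color']
h=cv2.cvtColor(im,cv2.COLOR_RGB2HSV)
bl=(h[...,0]>95)&(h[...,0]<125)&(h[...,1]>120)&(h[...,2]>80)
k=max(blobs(bl),key=cv2.contourArea);e=cv2.fitEllipse(cv2.convexHull(k));print("pad",e,onplane(c,e[0],6,s))
u,v=map(int,proj(c,[[517,-315,65]],s)[0]);print(u,v)
cv2.imwrite("pics/w3z.png",cv2.resize(im[v-40:v+40,u-50:u+50,::-1],None,fx=8,fy=8,interpolation=2)); print(u-50,v-40)
E
```

```text
2.35 [ 518.  -375.6   98.1] [3.140e+00 1.000e-03 1.568e+00] [ 0.004 -0.009 -0.007  0.001 -0.002 -0.002]
pad ((320.64849853515625, 159.36331176757812), (157.64671325683594, 161.59803771972656), 176.86204528808594) [[ 515.99647198 -313.30386396    6.        ]]
321 163
271 123
```

View pics/w3z.png

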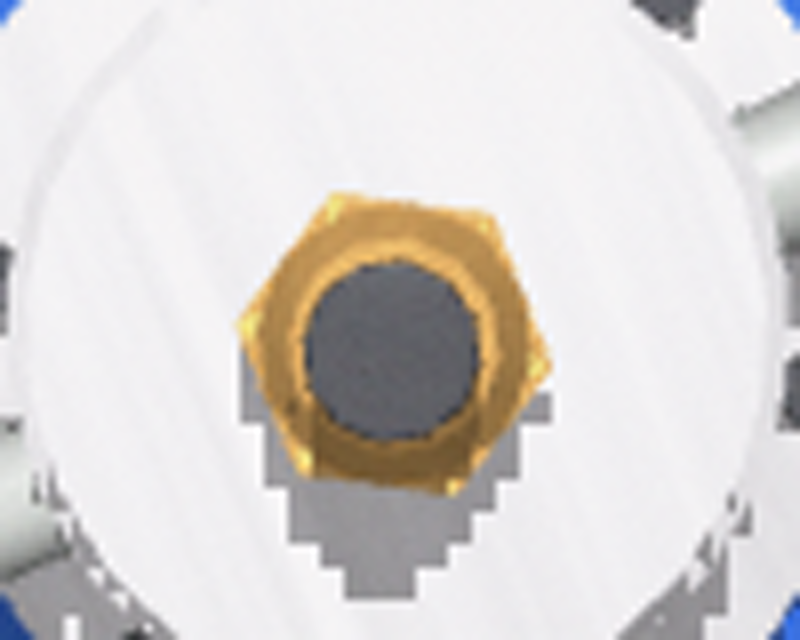

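Run:
```python
from h import *
d=np.load("pics/w3.npy",allow_pickle=True).item();c,s=d['c'],d['s']
q=np.array([(335,197),(490,215),(550,370),(455,490),(305,470),(243,325)])/8-.44+[271,123]
P=onplane(c,q,62,s)[:,:2];m=P.mean(0);print(m)
a=np.degrees(np.arctan2(*(P-m).T[::-1]));print(a%60,np.linalg.norm(P-m,axis=1))
print("normal dir mod60",(np.mean(a%60)+30)%60)
st=np.array([393,349])/8-.44+[271,123];print("stud",onplane(c,st,79,s))
h=cv2.cvtColor(c['color'],cv2.COLOR_RGB2HSV)
b=(h[...,0]>10)&(h[...,0]<30)&(h[...,1]>110)&(h[...,2]>60);b[:130]=0;b[220:]=0
for k in blobs(b,50):
  k=cv2.convexHull(k);M=cv2.moments(k);e=(M['m10']/M['m00'],M['m01']/M['m00']);print(onplane(c,e,62,s),cv2.contourArea(k))
```

```text
[ 516.18977246 -316.29324245]
[52.61890893 53.53045222 51.02435435 52.26987314 52.90091    52.40549658] [11.13488743 11.22274387 11.13776015 11.06479557 11.01421314 11.03595038]
normal dir mod60 22.45833253876151
stud [[ 516.15462834 -316.04260793   79.        ]]
[[ 516.05716649 -316.11362169   62.        ]] 1014.5
```

Call:
arm_command(
  deltas=[
    {"xyz":[0,0.02,0.02],"turn":[0,0,0]},
    {"xyz":[0,0.045,0],"turn":[0,0,0]},
    {"xyz":[-0.005,0.045,0],"turn":[0,0,0]},
    {"xyz":[-0.005,0.045,0],"turn":[0,0,0]},
    {"xyz":[-0.005,0.045,0],"turn":[0,0,0]},
    {"xyz":[-0.005,0.045,0],"turn":[0,0,0]},
    {"xyz":[-0.005,0.045,0],"turn":[0,0,0]},
    {"xyz":[0,0.045,0],"turn":[0,0,0]},
    {"xyz":[0,0.045,0],"turn":[0,0,0]},
    {"xyz":[0,0.045,0],"turn":[0,0,0]},
    {"xyz":[0,0.025,0],"turn":[0,0,0]},
    {"xyz":[0,0,0],"turn":[0,0,0]},
  ],
)

```text
clock: 3.9
eef_pos: [493.4, 76.2, 117.7]
eef_rot: [3.14, -0.0, 1.571]
wrist_force: [0.2, 0.3, 0.8]
finger_gap: 94.0
```

```bash
cat > key.py <<'E'
import sys
from h import *
n=sys.argv[1]
d=np.load(f"pics/{n}.npy",allow_pickle=True).item();c,s=d['c'],d['s']
h=cv2.cvtColor(c['color'],cv2.COLOR_RGB2HSV)
b=(h[...,0]>5)&(h[...,0]<20)&(h[...,1]>150)&(h[...,2]>100)
b[330:]=0
for k in blobs(b,200):
    r=cv2.minAreaRect(k);w=onplane(c,cv2.boxPoints(r),82,s)[:,:2]
    e=[w[1]-w[0],w[2]-w[1]];L=max(e,key=np.linalg.norm)
    print("px",np.round(r[0],1),"ctr",w.mean(0).round(1),"sides",np.linalg.norm(e,axis=1).round(1),"long dir deg",np.degrees(np.arctan2(L[1],L[0]))%180)
E
python3 look.py k1; python3 key.py k1
```

```text
3.9 [493.4  76.2 117.7] [ 3.14  -0.     1.571] [-0.047  0.     0.011 -0.006 -0.001 -0.028]
px [288.   22.5] ctr [474.7 208.7] sides [14.4 21. ] long dir deg 89.20205969995601
```

View pics/k1.png

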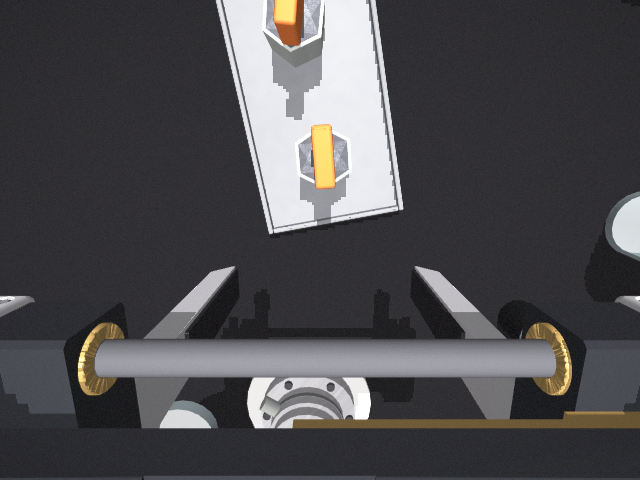

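```bash
sed -i 's/<20)/<26)/; s/>150)/>120)/' key.py; python3 key.py k1
```

```text
px [322.8 156.3] ctr [492.9 140.5] sides [11.6 35.3] long dir deg 94.32295991519189
px [288.5  22.5] ctr [475.  208.7] sides [14.9 21. ] long dir deg 89.24043419895374
```

Call:
arm_command(
  deltas=[
    {"xyz":[-0.0005,0.034,0],"turn":[0,0,0.04]},
    {"xyz":[0,0.03,0],"turn":[0,0,0.035]},
    {"xyz":[0,0,-0.03],"turn":[0,0,0]},
    {"xyz":[0,0,-0.03],"turn":[0,0,0]},
    {"xyz":[0,0,0],"turn":[0,0,0]},
  ],
)

```text
clock: 4.58
eef_pos: [491.9, 137.9, 55.4]
eef_rot: [-3.139, 0.0, 1.643]
wrist_force: [0.3, -1.8, 0.3]
finger_gap: 94.2
```

Call:
arm_command(
  deltas=[
    {"xyz":[0,0,0],"turn":[0,0,0]},
    {"xyz":[0,0,0],"turn":[0,0,0]},
    {"xyz":[0,0,0],"turn":[0,0,0]},
    {"xyz":[0,0,0],"turn":[0,0,0]},
    {"xyz":[0,0,0],"turn":[0,0,0]},
    {"xyz":[0,0,0],"turn":[0,0,0]},
  ],
  gripper=1,
  force=30,
)

```text
clock: 5.32
eef_pos: [492.4, 139.1, 56.4]
eef_rot: [-3.142, 0.0, 1.644]
wrist_force: [0.4, 0.2, 0.9]
finger_gap: 37.2
```

Call:
arm_command(
  deltas=[
    {"xyz":[0,0,0],"turn":[0,0,0]},
    {"xyz":[0,0,0],"turn":[0,0,0]},
    {"xyz":[0,0,0],"turn":[0,0,0]},
    {"xyz":[0,0,0],"turn":[0,0,0]},
    {"xyz":[0,0,0],"turn":[0,0,0]},
  ],
)

```text
clock: 5.95
eef_pos: [492.4, 139.1, 56.4]
eef_rot: [-3.141, 0.0, 1.644]
wrist_force: [0.6, 1.0, -2.3]
finger_gap: 11.9
```

Call:
arm_command(
  deltas=[
    {"xyz":[0,0,0.04],"turn":[0,0,0]},
    {"xyz":[0,0,0.054],"turn":[0,0,0]},
    {"xyz":[0.0024,-0.0456,0],"turn":[0,0,0.032]},
    {"xyz":[0.0024,-0.0456,0],"turn":[0,0,0.032]},
    {"xyz":[0.0024,-0.0456,0],"turn":[0,0,0.032]},
    {"xyz":[0.0024,-0.0456,0],"turn":[0,0,0.032]},
    {"xyz":[0.0024,-0.0456,0],"turn":[0,0,0.032]},
    {"xyz":[0.0024,-0.0456,0],"turn":[0,0,0.032]},
    {"xyz":[0.0024,-0.0456,0],"turn":[0,0,0.032]},
    {"xyz":[0.0024,-0.0456,0],"turn":[0,0,0.032]},
    {"xyz":[0.0024,-0.0456,0],"turn":[0,0,0.032]},
    {"xyz":[0.0024,-0.0456,0],"turn":[0,0,0.032]},
  ],
)

```text
clock: 7.45
eef_pos: [516.2, -318.3, 150.2]
eef_rot: [-3.141, -0.0, 1.965]
wrist_force: [0.4, -0.3, -0.8]
finger_gap: 11.8
```

Call:
arm_command(
  deltas=[
    {"xyz":[0,0,0],"turn":[0,0,0]},
    {"xyz":[0,0,0],"turn":[0,0,0]},
    {"xyz":[0,0,0],"turn":[0,0,0]},
  ],
)

```text
clock: 7.82
eef_pos: [516.6, -315.9, 150.5]
eef_rot: [-3.142, -0.0, 1.965]
wrist_force: [0.5, 0.2, -2.6]
finger_gap: 12.0
```

```bash
python3 look.py n1;python3 key.py n1
```

```text
7.825 [ 516.6 -315.9  150.5] [-3.142 -0.     1.965] [ 0.003 -0.002 -0.003 -0.     0.    -0.003]
px [324.5 287. ] ctr [ 526.9 -341.9] sides [18.9 64.4] long dir deg 113.14822655744703
px [621. 206.] ctr [ 690.8 -209.7] sides [23.9 54.6] long dir deg 124.52161673450685
px [568.8 190.6] ctr [ 652.2 -214.2] sides [43.  18.9] long dir deg 103.25813624450355
```

View pics/n1.png

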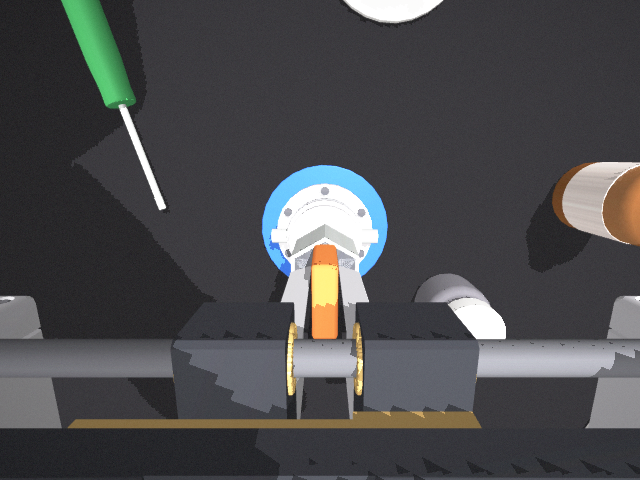

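Call:
arm_command(
  deltas=[
    {"xyz":[0,-0.0016,-0.015],"turn":[0,0,0]},
    {"xyz":[0,0,-0.012],"turn":[0,0,0]},
    {"xyz":[0,0,0],"turn":[0,0,0]},
    {"xyz":[0,0,0],"turn":[0,0,0]},
  ],
)

```text
clock: 8.38
eef_pos: [516.5, -318.5, 123.5]
eef_rot: [3.142, 0.0, 1.964]
wrist_force: [-0.4, -1.0, -1.9]
finger_gap: 12.0
```

Call:
arm_command(
  deltas=[
    {"xyz":[0,0,-0.004],"turn":[0,0,0]},
    {"xyz":[0,0,-0.004],"turn":[0,0,0]},
    {"xyz":[0,0,0],"turn":[0,0,0]},
    {"xyz":[0,0,0],"turn":[0,0,0]},
  ],
)

```text
clock: 8.88
eef_pos: [516.7, -318.2, 115.5]
eef_rot: [3.141, -0.0, 1.964]
wrist_force: [1.9, 2.9, -1.7]
finger_gap: 11.7
```

Call:
arm_command(
  deltas=[
    {"xyz":[0.0002,0.0007,0],"turn":[0,0,0]},
    {"xyz":[0,0,-0.002],"turn":[0,0,0]},
    {"xyz":[0,0,-0.002],"turn":[0,0,0]},
    {"xyz":[0,0,0],"turn":[0,0,0]},
  ],
)

```text
clock: 9.38
eef_pos: [517.5, -318.8, 114.2]
eef_rot: [3.14, 0.004, 1.964]
wrist_force: [-1.3, 1.5, 18.8]
finger_gap: 11.6
```

Call:
arm_command(
  deltas=[
    {"xyz":[0,0.0008,0],"turn":[0,0,0]},
    {"xyz":[0,0,0],"turn":[0,0,0]},
  ],
)

```text
clock: 9.62
eef_pos: [517.5, -318.5, 114.2]
eef_rot: [3.14, 0.005, 1.964]
wrist_force: [-2.9, -1.4, 18.8]
finger_gap: 11.8
```

Call:
arm_command(
  deltas=[
    {"xyz":[-0.0008,0,0],"turn":[0,0,0]},
    {"xyz":[0,0,0],"turn":[0,0,0]},
  ],
)

```text
clock: 9.88
eef_pos: [517.2, -318.5, 114.3]
eef_rot: [3.139, 0.006, 1.964]
wrist_force: [2.0, -2.6, 16.2]
finger_gap: 11.9
```

Call:
arm_command(
  deltas=[
    {"xyz":[0,-0.0008,0],"turn":[0,0,0]},
    {"xyz":[0,0,0],"turn":[0,0,0]},
  ],
)

```text
clock: 10.12
eef_pos: [517.3, -318.7, 114.2]
eef_rot: [3.138, 0.005, 1.964]
wrist_force: [2.1, 1.1, 17.5]
finger_gap: 11.8
```

Call:
arm_command(
  deltas=[
    {"xyz":[0,-0.0008,0],"turn":[0,0,0]},
    {"xyz":[0,0,0],"turn":[0,0,0]},
  ],
)

```text
clock: 10.38
eef_pos: [517.3, -319.0, 114.2]
eef_rot: [3.138, 0.004, 1.964]
wrist_force: [2.4, 4.7, 17.7]
finger_gap: 12.1
```

Call:
arm_command(
  deltas=[
    {"xyz":[0.0008,0,0],"turn":[0,0,0]},
    {"xyz":[0,0,0],"turn":[0,0,0]},
  ],
)

```text
clock: 10.62
eef_pos: [517.6, -319.2, 114.1]
eef_rot: [3.14, 0.003, 1.964]
wrist_force: [-1.7, 3.9, 20.0]
finger_gap: 11.7
```

Call:
arm_command(
  deltas=[
    {"xyz":[0.0008,0,0],"turn":[0,0,0]},
    {"xyz":[0,0,0],"turn":[0,0,0]},
  ],
)

```text
clock: 10.88
eef_pos: [517.9, -319.4, 114.0]
eef_rot: [3.141, 0.003, 1.964]
wrist_force: [-5.9, 2.8, 20.5]
finger_gap: 11.9
```

Call:
arm_command(
  deltas=[
    {"xyz":[0,0.0008,0],"turn":[0,0,0]},
    {"xyz":[0,0,0],"turn":[0,0,0]},
  ],
)

```text
clock: 11.12
eef_pos: [517.8, -319.2, 114.1]
eef_rot: [3.141, 0.004, 1.964]
wrist_force: [-5.0, 0.3, 18.3]
finger_gap: 11.9
```

Call:
arm_command(
  deltas=[
    {"xyz":[0,0.0008,0],"turn":[0,0,0]},
    {"xyz":[0,0,0],"turn":[0,0,0]},
  ],
)

```text
clock: 11.38
eef_pos: [517.8, -319.0, 114.1]
eef_rot: [3.141, 0.005, 1.964]
wrist_force: [-4.4, -4.9, 16.5]
finger_gap: 11.9
```

Call:
arm_command(
  deltas=[
    {"xyz":[-0.0011,-0.0005,0],"turn":[0,0,0.05]},
    {"xyz":[0,0,0],"turn":[0,0,0.04]},
    {"xyz":[0,0,0],"turn":[0,0,0]},
  ],
)

```text
clock: 11.75
eef_pos: [517.8, -318.8, 114.1]
eef_rot: [3.139, 0.006, 2.054]
wrist_force: [3.5, -1.3, 13.9]
finger_gap: 11.4
```

Call:
arm_command(
  deltas=[
    {"xyz":[0,0,0],"turn":[0,0,-0.05]},
    {"xyz":[0,0,0],"turn":[0,0,-0.04]},
    {"xyz":[0,0,0],"turn":[0,0,-0.04]},
  ],
)

```text
clock: 12.12
eef_pos: [517.4, -319.0, 114.0]
eef_rot: [3.139, 0.005, 1.923]
wrist_force: [-0.2, -2.3, 14.7]
finger_gap: 12.0
```

Call:
arm_command(
  deltas=[
    {"xyz":[0,0,0],"turn":[0,0,-0.05]},
    {"xyz":[0,0,0],"turn":[0,0,0]},
  ],
)

```text
clock: 12.38
eef_pos: [517.3, -319.1, 114.1]
eef_rot: [3.139, 0.005, 1.873]
wrist_force: [-0.5, -2.8, 14.9]
finger_gap: 11.7
```

```bash
python3 -c "
from cell import *
s=read_state();print(s['moment'],s['wrist_force'])"
```

```text
[-0.5761858   0.07552161  0.07261041] [-0.53920229 -2.77638762 14.92263306]
```

Call:
arm_command(
  deltas=[
    {"xyz":[0,0,0.0195],"turn":[0,0,0]},
    {"xyz":[0,0,0.0195],"turn":[0,0,0]},
    {"xyz":[-0.0024,0.0457,0],"turn":[0,0,-0.023]},
    {"xyz":[-0.0024,0.0457,0],"turn":[0,0,-0.023]},
    {"xyz":[-0.0024,0.0457,0],"turn":[0,0,-0.023]},
    {"xyz":[-0.0024,0.0457,0],"turn":[0,0,-0.023]},
    {"xyz":[-0.0024,0.0457,0],"turn":[0,0,-0.023]},
    {"xyz":[-0.0024,0.0457,0],"turn":[0,0,-0.023]},
    {"xyz":[-0.0024,0.0457,0],"turn":[0,0,-0.023]},
    {"xyz":[-0.0024,0.0457,0],"turn":[0,0,-0.023]},
    {"xyz":[-0.0024,0.0457,0],"turn":[0,0,-0.023]},
    {"xyz":[-0.0024,0.0457,0],"turn":[0,0,-0.023]},
  ],
)

```text
clock: 13.88
eef_pos: [492.1, 140.6, 150.4]
eef_rot: [3.142, 0.001, 1.643]
wrist_force: [1.2, -1.1, -1.4]
finger_gap: 11.8
```

Call:
arm_command(
  deltas=[
    {"xyz":[0,0,0],"turn":[0,0,0]},
    {"xyz":[0,0,-0.04],"turn":[0,0,0]},
    {"xyz":[0,0,-0.042],"turn":[0,0,0]},
    {"xyz":[0,0,0],"turn":[0,0,0]},
    {"xyz":[0,0,0],"turn":[0,0,0]},
  ],
)

```text
clock: 14.5
eef_pos: [493.2, 139.1, 69.9]
eef_rot: [3.14, 0.0, 1.643]
wrist_force: [-0.2, 0.9, -1.1]
finger_gap: 11.8
```

```bash
python3 -c "
from cell import *
import cv2
c=camera('scene')['color']
cv2.imwrite('pics/s2.png',cv2.resize(c[200:290,370:530,::-1],None,fx=5,fy=5))"
```

```text
(no output)
```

View pics/s2.png

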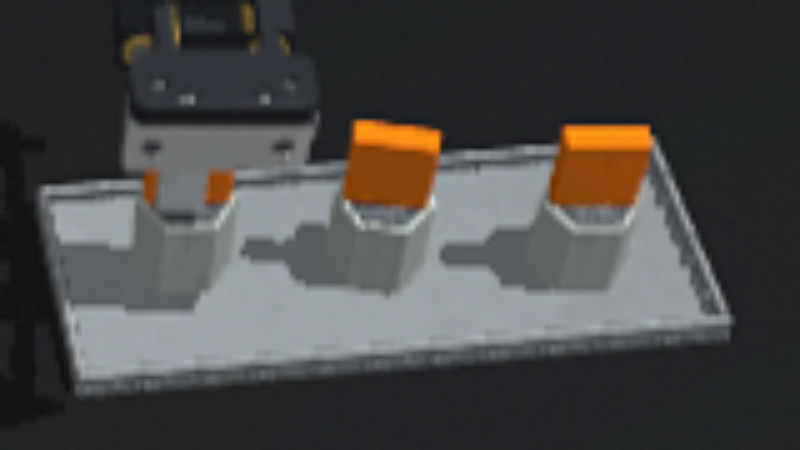

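Call:
arm_command(
  deltas=[
    {"xyz":[0,0,-0.006],"turn":[0,0,0]},
    {"xyz":[0,0,-0.005],"turn":[0,0,0]},
    {"xyz":[0,0,0],"turn":[0,0,0]},
  ],
)

```text
clock: 14.92
eef_pos: [492.2, 139.5, 57.2]
eef_rot: [-3.141, 0.0, 1.644]
wrist_force: [0.8, -0.2, -1.2]
finger_gap: 11.9
```

Call:
arm_command(
  deltas=[
    {"xyz":[0,0,-0.001],"turn":[0,0,0]},
    {"xyz":[0,0,0],"turn":[0,0,0]},
  ],
)

```text
clock: 15.18
eef_pos: [492.4, 139.5, 56.5]
eef_rot: [3.142, -0.0, 1.644]
wrist_force: [0.7, 1.0, -1.4]
finger_gap: 11.3
```

Call:
arm_command(
  deltas=[
    {"xyz":[0,0,-0.0007],"turn":[0,0,0]},
    {"xyz":[0,0,0],"turn":[0,0,0]},
  ],
)

```text
clock: 15.42
eef_pos: [492.5, 139.6, 56.2]
eef_rot: [3.141, -0.0, 1.644]
wrist_force: [-1.6, -0.3, 5.2]
finger_gap: 12.0
```

Call:
arm_command(
  deltas=[
    {"xyz":[0,0,0],"turn":[0,0,0]},
    {"xyz":[0,0,0],"turn":[0,0,0]},
    {"xyz":[0,0,0],"turn":[0,0,0]},
    {"xyz":[0,0,0.03],"turn":[0,0,0]},
    {"xyz":[0,0,0.031],"turn":[0,0,0]},
    {"xyz":[-0.017,0.023,0],"turn":[0,0,0]},
    {"xyz":[0,0,0],"turn":[0,0,0]},
    {"xyz":[0,0,0],"turn":[0,0,0]},
    {"xyz":[0,0,0],"turn":[0,0,0]},
  ],
  gripper=0.5,
)

```text
clock: 16.55
eef_pos: [475.6, 162.0, 116.5]
eef_rot: [-3.141, 0.0, 1.643]
wrist_force: [-0.8, 0.5, 0.5]
finger_gap: 46.8
```

```bash
python3 look.py k2;python3 key.py k2; python3 -c "
from cell import *
import cv2
c=camera('scene')['color']
cv2.imwrite('pics/s3.png',cv2.resize(c[200:290,370:530,::-1],None,fx=5,fy=5))"
```

```text
16.55 [475.6 162.  116.5] [-3.141  0.     1.643] [-0.001 -0.001  0.002  0.     0.001  0.003]
px [347.5 288. ] ctr [491.2 148.2] sides [12.7 44.7] long dir deg 95.49831974517825
px [329.9 155.6] ctr [474.2 226.8] sides [35.3 11.6] long dir deg 83.4218003119146
px [331.  21.] ctr [469.6 294.7] sides [11.3 19.5] long dir deg 94.8833481319383
```

View pics/s3.png

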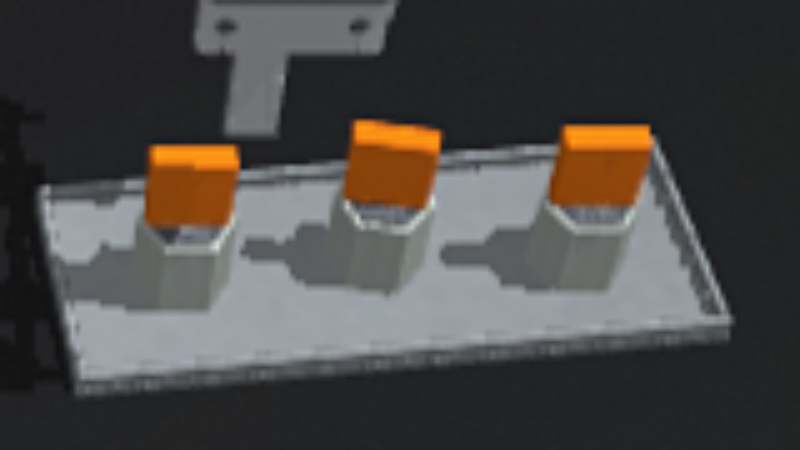

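View pics/k2.png

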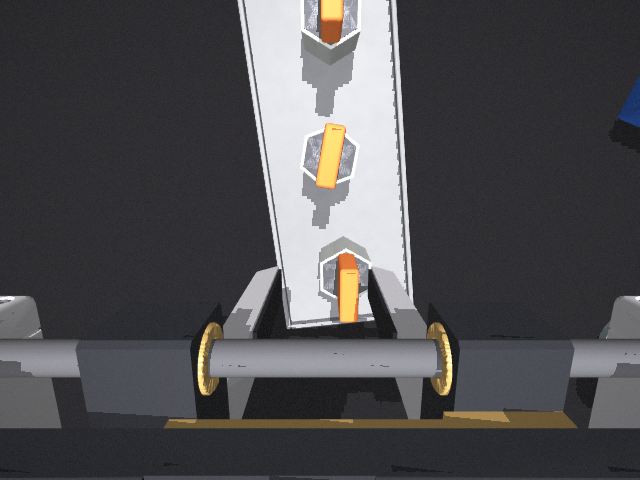

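Call:
arm_command(
  deltas=[
    {"xyz":[-0.0012,0.034,0],"turn":[0,0,-0.094]},
    {"xyz":[0,0.0303,0],"turn":[0,0,-0.094]},
    {"xyz":[0,0,-0.03],"turn":[0,0,0]},
    {"xyz":[0,0,-0.0303],"turn":[0,0,0]},
    {"xyz":[0,0,0],"turn":[0,0,0]},
  ],
)

```text
clock: 17.27
eef_pos: [473.2, 226.2, 54.8]
eef_rot: [-3.138, 0.002, 1.456]
wrist_force: [1.3, 0.1, -0.2]
finger_gap: 46.9
```

Call:
arm_command(
  deltas=[
    {"xyz":[0,0,0],"turn":[0,0,0]},
    {"xyz":[0,0,0],"turn":[0,0,0]},
    {"xyz":[0,0,0],"turn":[0,0,0]},
    {"xyz":[0,0,0],"turn":[0,0,0]},
    {"xyz":[0,0,0],"turn":[0,0,0]},
    {"xyz":[0,0,0],"turn":[0,0,0]},
  ],
  gripper=1,
  force=35,
)

```text
clock: 18.02
eef_pos: [474.3, 226.9, 56.8]
eef_rot: [3.141, -0.0, 1.456]
wrist_force: [-1.6, -1.6, 5.1]
finger_gap: 11.7
```

Call:
arm_command(
  deltas=[
    {"xyz":[0,0,0.04],"turn":[0,0,0]},
    {"xyz":[0,0,0.054],"turn":[0,0,0]},
    {"xyz":[0.0035,-0.04525,0],"turn":[0,0,0.0423]},
    {"xyz":[0.0035,-0.04525,0],"turn":[0,0,0.0423]},
    {"xyz":[0.0035,-0.04525,0],"turn":[0,0,0.0423]},
    {"xyz":[0.0035,-0.04525,0],"turn":[0,0,0.0423]},
    {"xyz":[0.0035,-0.04525,0],"turn":[0,0,0.0423]},
    {"xyz":[0.0035,-0.04525,0],"turn":[0,0,0.0423]},
    {"xyz":[0.0035,-0.04525,0],"turn":[0,0,0.0423]},
    {"xyz":[0.0035,-0.04525,0],"turn":[0,0,0.0423]},
    {"xyz":[0.0035,-0.04525,0],"turn":[0,0,0.0423]},
    {"xyz":[0.0035,-0.04525,0],"turn":[0,0,0.0423]},
  ],
)

```text
clock: 19.52
eef_pos: [508.9, -227.1, 150.0]
eef_rot: [-3.141, -0.001, 1.88]
wrist_force: [-0.2, 1.4, -1.9]
finger_gap: 11.7
```

Call:
arm_command(
  deltas=[
    {"xyz":[0.0035,-0.04525,0],"turn":[0,0,0.0423]},
    {"xyz":[0.0035,-0.04525,0],"turn":[0,0,0.0423]},
    {"xyz":[0,0,0],"turn":[0,0,0]},
    {"xyz":[0,0,0],"turn":[0,0,0]},
    {"xyz":[0,0,-0.015],"turn":[0,0,0]},
    {"xyz":[0,0,-0.012],"turn":[0,0,0]},
    {"xyz":[0,0,0],"turn":[0,0,0]},
    {"xyz":[0,0,0],"turn":[0,0,0]},
  ],
)

```text
clock: 20.52
eef_pos: [516.3, -316.1, 123.6]
eef_rot: [3.141, 0.0, 1.964]
wrist_force: [-0.6, -0.4, -2.1]
finger_gap: 11.5
```

Call:
arm_command(
  deltas=[
    {"xyz":[0,0,-0.004],"turn":[0,0,0]},
    {"xyz":[0,0,-0.004],"turn":[0,0,0]},
    {"xyz":[0,0,0],"turn":[0,0,0]},
    {"xyz":[0,0,0],"turn":[0,0,0]},
  ],
)

```text
clock: 21.02
eef_pos: [516.4, -316.4, 115.8]
eef_rot: [3.141, 0.001, 1.963]
wrist_force: [-0.2, -1.3, 2.6]
finger_gap: 12.1
```

Call:
arm_command(
  deltas=[
    {"xyz":[0,0,-0.002],"turn":[0,0,0]},
    {"xyz":[0,0,-0.002],"turn":[0,0,0]},
    {"xyz":[0,0,0],"turn":[0,0,0]},
  ],
)

```text
clock: 21.4
eef_pos: [516.9, -317.4, 115.1]
eef_rot: [3.14, 0.005, 1.963]
wrist_force: [-8.6, 0.6, 28.3]
finger_gap: 11.7
```

Call:
arm_command(
  deltas=[
    {"xyz":[0,-0.001,0],"turn":[0,0,0]},
    {"xyz":[0,0,0],"turn":[0,0,0]},
  ],
)

```text
clock: 21.65
eef_pos: [517.0, -317.9, 115.0]
eef_rot: [3.139, 0.004, 1.963]
wrist_force: [-7.5, 3.9, 29.9]
finger_gap: 11.4
```

Call:
arm_command(
  deltas=[
    {"xyz":[-0.001,0,0],"turn":[0,0,0]},
    {"xyz":[0,0,0],"turn":[0,0,0]},
  ],
)

```text
clock: 21.9
eef_pos: [516.8, -317.8, 115.0]
eef_rot: [3.138, 0.005, 1.963]
wrist_force: [-0.9, 4.3, 25.7]
finger_gap: 11.7
```

Call:
arm_command(
  deltas=[
    {"xyz":[0,0.001,0],"turn":[0,0,0]},
    {"xyz":[0,0,0],"turn":[0,0,0]},
  ],
)

```text
clock: 22.15
eef_pos: [516.8, -317.6, 115.0]
eef_rot: [3.138, 0.006, 1.963]
wrist_force: [-0.2, -2.1, 23.6]
finger_gap: 12.0
```

Call:
arm_command(
  deltas=[
    {"xyz":[0,0.001,0],"turn":[0,0,0]},
    {"xyz":[0,0,0],"turn":[0,0,0]},
  ],
)

```text
clock: 22.4
eef_pos: [516.8, -317.4, 115.0]
eef_rot: [3.138, 0.008, 1.963]
wrist_force: [-0.8, -6.9, 21.2]
finger_gap: 12.1
```

Call:
arm_command(
  deltas=[
    {"xyz":[0.001,0,0],"turn":[0,0,0]},
    {"xyz":[0,0,0],"turn":[0,0,0]},
  ],
)

```text
clock: 22.65
eef_pos: [516.9, -317.5, 115.0]
eef_rot: [3.14, 0.007, 1.963]
wrist_force: [-6.6, -6.6, 24.6]
finger_gap: 11.6
```

Call:
arm_command(
  deltas=[
    {"xyz":[0.001,0,0],"turn":[0,0,0]},
    {"xyz":[0,0,0],"turn":[0,0,0]},
  ],
)

```text
clock: 22.9
eef_pos: [517.3, -317.4, 115.0]
eef_rot: [3.141, 0.006, 1.963]
wrist_force: [-11.7, -5.6, 26.9]
finger_gap: 12.0
```

Call:
arm_command(
  deltas=[
    {"xyz":[0,-0.001,0],"turn":[0,0,0]},
    {"xyz":[0,0,0],"turn":[0,0,0]},
  ],
)

```text
clock: 23.15
eef_pos: [517.4, -317.7, 115.0]
eef_rot: [3.141, 0.004, 1.963]
wrist_force: [-11.7, -0.7, 28.9]
finger_gap: 11.5
```

Call:
arm_command(
  deltas=[
    {"xyz":[0,-0.001,0],"turn":[0,0,0]},
    {"xyz":[0,0,0],"turn":[0,0,0]},
  ],
)

```text
clock: 23.4
eef_pos: [517.5, -318.1, 114.8]
eef_rot: [3.141, 0.003, 1.963]
wrist_force: [-10.2, 1.4, 29.4]
finger_gap: 11.4
```

Call:
arm_command(
  deltas=[
    {"xyz":[-0.0015,0.0005,0],"turn":[0,0,0.05]},
    {"xyz":[0,0,0],"turn":[0,0,0.05]},
    {"xyz":[0,0,0],"turn":[0,0,0]},
  ],
)

```text
clock: 23.78
eef_pos: [517.4, -317.8, 114.9]
eef_rot: [3.138, 0.006, 2.064]
wrist_force: [1.3, -0.1, 21.2]
finger_gap: 11.8
```

```bash
python3 -c "
from cell import *
s=read_state();print(s['moment'],s['wrist_force'],s['effort'])"
```

```text
[ 0.01187821 -0.26669285 -0.04723298] [ 1.33260107 -0.09046543 21.1703032 ] [ -0.2223493  -49.27593112 -23.74822676  -0.13911003   0.21362205
  -0.46919988]
```

Call:
arm_command(
  deltas=[
    {"xyz":[0,0,0],"turn":[0,0,-0.05]},
    {"xyz":[0,0,0],"turn":[0,0,-0.05]},
    {"xyz":[0,0,0],"turn":[0,0,-0.05]},
  ],
)

```text
clock: 24.15
eef_pos: [517.1, -318.0, 114.9]
eef_rot: [3.138, 0.006, 1.912]
wrist_force: [-2.8, -1.5, 23.4]
finger_gap: 11.4
```

Call:
arm_command(
  deltas=[
    {"xyz":[0,0,0],"turn":[0,0,-0.05]},
    {"xyz":[0,0,0],"turn":[0,0,0]},
  ],
)

```text
clock: 24.4
eef_pos: [517.0, -318.1, 114.9]
eef_rot: [3.138, 0.006, 1.863]
wrist_force: [-2.5, -1.5, 23.0]
finger_gap: 11.8
```

```bash
python3 -c "
from cell import *
s=read_state();print(s['moment'],s['wrist_force'],s['effort'])"
```

```text
[-0.26039172  0.46131387  0.03291262] [-2.47188732 -1.49891274 23.04658482] [  1.36976324 -48.77656817 -24.28481877   0.66035863  -0.37098784
   0.47777172]
```

Call:
arm_command(
  deltas=[
    {"xyz":[0,0,0.0195],"turn":[0,0,0]},
    {"xyz":[0,0,0.0195],"turn":[0,0,0]},
    {"xyz":[-0.0035,0.0453,0],"turn":[0,0,-0.034]},
    {"xyz":[-0.0035,0.0453,0],"turn":[0,0,-0.034]},
    {"xyz":[-0.0035,0.0453,0],"turn":[0,0,-0.034]},
    {"xyz":[-0.0035,0.0453,0],"turn":[0,0,-0.034]},
    {"xyz":[-0.0035,0.0453,0],"turn":[0,0,-0.034]},
    {"xyz":[-0.0035,0.0453,0],"turn":[0,0,-0.034]},
    {"xyz":[-0.0035,0.0453,0],"turn":[0,0,-0.034]},
    {"xyz":[-0.0035,0.0453,0],"turn":[0,0,-0.034]},
    {"xyz":[-0.0035,0.0453,0],"turn":[0,0,-0.034]},
    {"xyz":[-0.0035,0.0453,0],"turn":[0,0,-0.034]},
  ],
)

```text
clock: 25.9
eef_pos: [480.2, 137.8, 150.2]
eef_rot: [-3.141, 0.0, 1.522]
wrist_force: [-0.5, 0.9, -2.8]
finger_gap: 12.1
```

Call:
arm_command(
  deltas=[
    {"xyz":[-0.0035,0.0453,0],"turn":[0,0,-0.034]},
    {"xyz":[-0.003,0.0453,0],"turn":[0,0,-0.034]},
    {"xyz":[0,0,0],"turn":[0,0,0]},
    {"xyz":[0,0,0],"turn":[0,0,0]},
    {"xyz":[0,0,-0.04],"turn":[0,0,0]},
    {"xyz":[0,0,-0.042],"turn":[0,0,0]},
    {"xyz":[0,0,-0.005],"turn":[0,0,0]},
    {"xyz":[0,0,-0.005],"turn":[0,0,0]},
    {"xyz":[0,0,0],"turn":[0,0,0]},
  ],
)

```text
clock: 27.02
eef_pos: [474.8, 226.9, 59.6]
eef_rot: [3.14, -0.001, 1.455]
wrist_force: [0.7, 0.6, -2.3]
finger_gap: 11.9
```

```bash
python3 -c "
from cell import *
import cv2
c=camera('scene')['color']
cv2.imwrite('pics/s4.png',cv2.resize(c[200:290,370:530,::-1],None,fx=5,fy=5))"
```

```text
(no output)
```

View pics/s4.png

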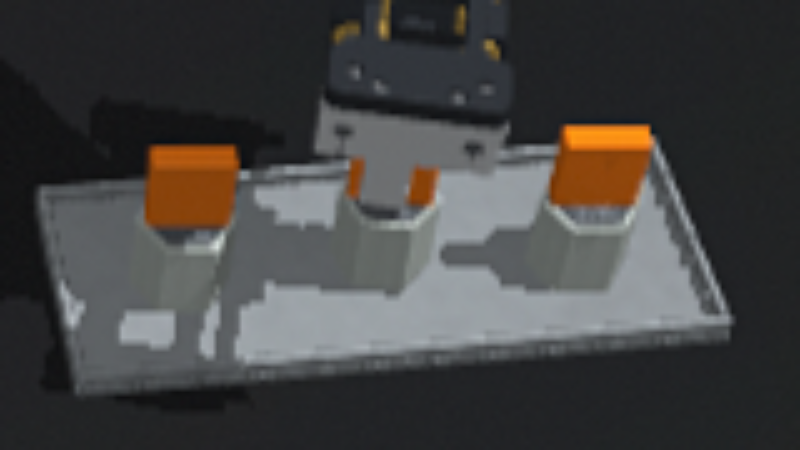

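Call:
arm_command(
  deltas=[
    {"xyz":[0,0,-0.0015],"turn":[0,0,0]},
    {"xyz":[0,0,-0.0005],"turn":[0,0,0]},
    {"xyz":[0,0,0],"turn":[0,0,0]},
  ],
)

```text
clock: 27.45
eef_pos: [474.2, 226.9, 56.6]
eef_rot: [3.141, -0.0, 1.455]
wrist_force: [-0.0, -0.6, -2.4]
finger_gap: 12.1
```

Call:
arm_command(
  deltas=[
    {"xyz":[0,0,-0.0006],"turn":[0,0,0]},
    {"xyz":[0,0,0],"turn":[0,0,0]},
  ],
)

```text
clock: 27.7
eef_pos: [474.2, 227.0, 56.4]
eef_rot: [3.141, -0.0, 1.455]
wrist_force: [-1.8, -0.5, 4.5]
finger_gap: 11.8
```

Call:
arm_command(
  deltas=[
    {"xyz":[0,0,0],"turn":[0,0,0]},
    {"xyz":[0,0,0],"turn":[0,0,0]},
    {"xyz":[0,0,0],"turn":[0,0,0]},
    {"xyz":[0,0,0.03],"turn":[0,0,0]},
    {"xyz":[0,0,0.031],"turn":[0,0,0]},
    {"xyz":[-0.005,0.02,0],"turn":[0,0,0.115]},
    {"xyz":[0,0,0],"turn":[0,0,0]},
    {"xyz":[0,0,0],"turn":[0,0,0]},
    {"xyz":[0,0,0],"turn":[0,0,0]},
  ],
  gripper=0.5,
)

```text
clock: 28.82
eef_pos: [469.2, 246.4, 116.5]
eef_rot: [-3.141, 0.0, 1.569]
wrist_force: [-0.4, -0.1, -0.8]
finger_gap: 47.2
```

```bash
python3 look.py k3;python3 key.py k3; python3 -c "
from cell import *
import cv2
c=camera('scene')['color']
cv2.imwrite('pics/s5.png',cv2.resize(c[200:290,370:530,::-1],None,fx=5,fy=5))"
```

```text
28.825 [469.2 246.4 116.5] [-3.141  0.     1.569] [ 0.002 -0.001 -0.001  0.001 -0.001 -0.004]
px [333.3 283.2] ctr [475.  234.6] sides [44.3 12.7] long dir deg 83.35014243826899
px [322.2 151.2] ctr [468.5 313.5] sides [11.6 35.3] long dir deg 94.79291214549094
```

View pics/s5.png

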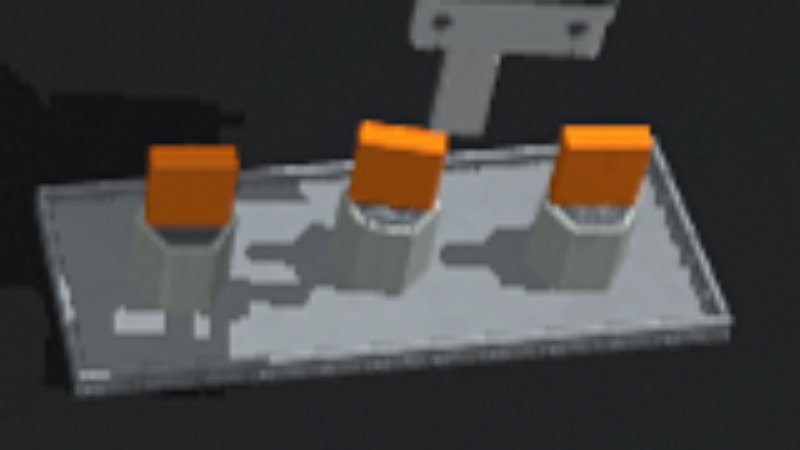

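View pics/k3.png

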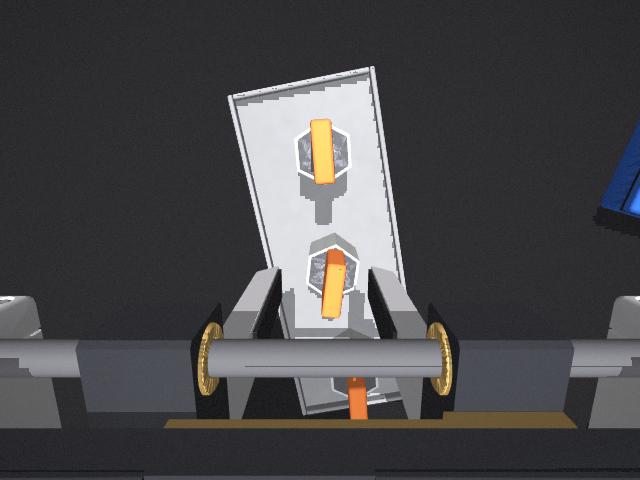

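Call:
arm_command(
  deltas=[
    {"xyz":[-0.0007,0.037,0],"turn":[0,0,0.045]},
    {"xyz":[0,0.03,0],"turn":[0,0,0.04]},
    {"xyz":[0,0,-0.03],"turn":[0,0,0]},
    {"xyz":[0,0,-0.0304],"turn":[0,0,0]},
    {"xyz":[0,0,0],"turn":[0,0,0]},
  ],
)

```text
clock: 29.55
eef_pos: [467.6, 313.2, 54.7]
eef_rot: [-3.138, 0.002, 1.655]
wrist_force: [-0.0, 0.0, 1.0]
finger_gap: 46.9
```

Call:
arm_command(
  deltas=[
    {"xyz":[0,0,0],"turn":[0,0,0]},
    {"xyz":[0,0,0],"turn":[0,0,0]},
    {"xyz":[0,0,0],"turn":[0,0,0]},
    {"xyz":[0,0,0],"turn":[0,0,0]},
    {"xyz":[0,0,0],"turn":[0,0,0]},
    {"xyz":[0,0,0],"turn":[0,0,0]},
  ],
  gripper=1,
  force=35,
)

```text
clock: 30.3
eef_pos: [468.6, 314.0, 56.8]
eef_rot: [3.141, -0.0, 1.655]
wrist_force: [-2.1, -1.2, 6.0]
finger_gap: 11.6
```

Call:
arm_command(
  deltas=[
    {"xyz":[0,0,0.04],"turn":[0,0,0]},
    {"xyz":[0,0,0.054],"turn":[0,0,0]},
    {"xyz":[0.0034,-0.045,0],"turn":[0,0,0.022]},
    {"xyz":[0.0034,-0.045,0],"turn":[0,0,0.022]},
    {"xyz":[0.0034,-0.045,0],"turn":[0,0,0.022]},
    {"xyz":[0.0034,-0.045,0],"turn":[0,0,0.022]},
    {"xyz":[0.0034,-0.045,0],"turn":[0,0,0.022]},
    {"xyz":[0.0034,-0.045,0],"turn":[0,0,0.022]},
    {"xyz":[0.0034,-0.045,0],"turn":[0,0,0.022]},
    {"xyz":[0.0034,-0.045,0],"turn":[0,0,0.022]},
    {"xyz":[0.0034,-0.045,0],"turn":[0,0,0.022]},
    {"xyz":[0.0034,-0.045,0],"turn":[0,0,0.022]},
  ],
)

```text
clock: 31.8
eef_pos: [502.2, -137.5, 150.2]
eef_rot: [-3.141, -0.0, 1.876]
wrist_force: [-0.3, -0.0, -1.9]
finger_gap: 11.5
```

Call:
arm_command(
  deltas=[
    {"xyz":[0.0034,-0.045,0],"turn":[0,0,0.022]},
    {"xyz":[0.0034,-0.045,0],"turn":[0,0,0.022]},
    {"xyz":[0.0034,-0.045,0],"turn":[0,0,0.022]},
    {"xyz":[0.0034,-0.045,0],"turn":[0,0,0.022]},
    {"xyz":[0,0,0],"turn":[0,0,0]},
    {"xyz":[0,0,0],"turn":[0,0,0]},
    {"xyz":[0,0,-0.015],"turn":[0,0,0]},
    {"xyz":[0,0,-0.012],"turn":[0,0,0]},
    {"xyz":[0,0,0],"turn":[0,0,0]},
    {"xyz":[0,0,0],"turn":[0,0,0]},
  ],
)

```text
clock: 33.05
eef_pos: [516.2, -316.0, 123.6]
eef_rot: [3.141, 0.0, 1.964]
wrist_force: [-0.6, -0.2, -1.8]
finger_gap: 11.9
```

Call:
arm_command(
  deltas=[
    {"xyz":[0,0,-0.004],"turn":[0,0,0]},
    {"xyz":[0,0,-0.004],"turn":[0,0,0]},
    {"xyz":[0,0,0],"turn":[0,0,0]},
    {"xyz":[0,0,0],"turn":[0,0,0]},
  ],
)

```text
clock: 33.55
eef_pos: [516.1, -316.1, 115.5]
eef_rot: [3.142, 0.0, 1.963]
wrist_force: [-0.2, 0.0, -1.3]
finger_gap: 11.8
```

Call:
arm_command(
  deltas=[
    {"xyz":[0,0,-0.002],"turn":[0,0,0]},
    {"xyz":[0,0,-0.002],"turn":[0,0,0]},
    {"xyz":[0,0,0],"turn":[0,0,0]},
  ],
)

```text
clock: 33.92
eef_pos: [516.0, -316.0, 111.2]
eef_rot: [-3.141, -0.0, 1.963]
wrist_force: [0.4, 0.7, -2.5]
finger_gap: 11.7
```

Key C passes the height where both others stopped, with no resistance. Continuing down to the flange.

Call:
arm_command(
  deltas=[
    {"xyz":[0,0,-0.002],"turn":[0,0,0]},
    {"xyz":[0,0,-0.002],"turn":[0,0,0]},
    {"xyz":[0,0,-0.002],"turn":[0,0,0]},
    {"xyz":[0,0,0],"turn":[0,0,0]},
    {"xyz":[0,0,0],"turn":[0,0,0]},
  ],
)

```text
clock: 34.55
eef_pos: [516.1, -316.1, 105.5]
eef_rot: [3.142, 0.0, 1.963]
wrist_force: [0.3, 0.5, -2.3]
finger_gap: 11.8
```

Call:
arm_command(
  deltas=[
    {"xyz":[0,0,-0.0015],"turn":[0,0,0]},
    {"xyz":[0,0,-0.0005],"turn":[0,0,0]},
    {"xyz":[0,0,0],"turn":[0,0,0]},
  ],
)

```text
clock: 34.92
eef_pos: [516.3, -316.2, 104.8]
eef_rot: [3.141, 0.001, 1.963]
wrist_force: [-4.9, 2.7, 11.1]
finger_gap: 11.8
```

Call:
arm_command(
  deltas=[
    {"xyz":[0,0,0],"turn":[0,0,0]},
    {"xyz":[0,0,0],"turn":[0,0,0]},
    {"xyz":[0,0,0],"turn":[0,0,0]},
    {"xyz":[0,0,0],"turn":[0,0,0]},
  ],
)

```text
clock: 35.42
eef_pos: [516.2, -316.2, 104.9]
eef_rot: [3.141, 0.001, 1.963]
wrist_force: [-5.2, 2.4, 11.3]
finger_gap: 11.7
```

```bash
python3 -c "
from cell import *
import cv2,numpy as np
c=camera('scene')['color']
a=cv2.resize(c[190:290,370:530,::-1],None,fx=4,fy=4);b=cv2.resize(c[170:280,140:300,::-1],None,fx=4,fy=4)
cv2.imwrite('pics/s6.png',cv2.resize(np.vstack([a,b]),None,fx=.7,fy=.7));cv2.imwrite('pics/s6f.png',c[:,:,::-1])"
```

```text
(no output)
```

View pics/s6.png

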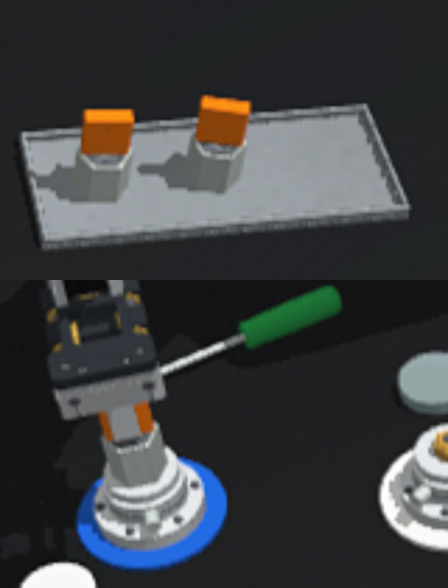

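View pics/s6f.png

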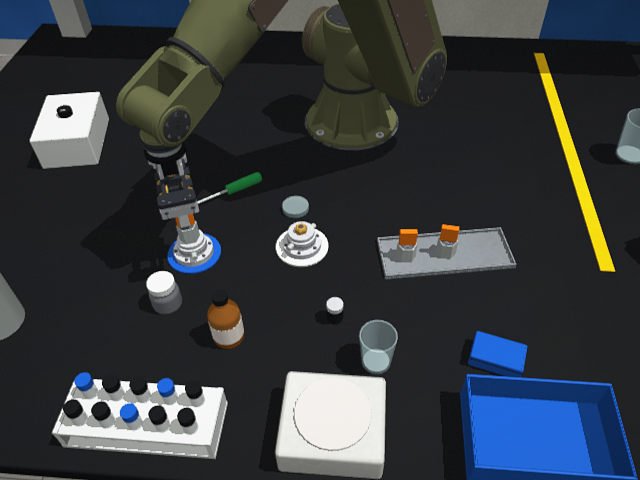

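```bash
python3 -c "
from cell import *
print(sign_off())"
```

```text
the job is handed in; nothing more can be done
None
```

The fitting key is the third one I tried, at the far (+y) end of the tray. I handed in at about 35.5 s with it still gripped by its wing and seated on the nut on the blue pad. `sign_off()` gives no verdict, so what follows is from my own last checks.

- **The two keys that don't fit:** The near-end key stopped about 9.7 mm above home and the middle key about 10.5 mm. I pressed each with about 20–30 N, shifted it sideways by up to about 1 mm and turned it by about 5°. Neither dropped any further. Both are back in the tray at their original spots, and the final scene picture shows them standing upright.
- **The fitting key:** It passed the height where the others stopped with no resistance. The arm first felt resistance with the tool at 104.9 mm, which puts the mouth at about 52 mm, the flange height. The last reading was an 11 N push, upright within about 0.001 rad, fingers at 11.7 mm on the 12 mm wing with the grip set to 35 N.
- **Position:** The tool ended within about 0.2 mm of where I measured the nut. Sideways forces of 5 N and 2.4 N remained at the end.
- **Disagreement:** While pressed, the two keys that don't fit sat roughly 1–1.5 mm off the nut position measured by camera. The fitting key went on at the camera position, so I put that down to the arm flexing.
- **Bystanders:** They all look unmoved in the final picture. I judged this by eye and did not measure it.

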